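Kit the power-supply parts in the bench tray

TASK

Fill the black kit tray with the four power-supply parts, each set down (not dropped) in the pocket made for it: the large capacitor in the small round pocket, the copper-wound choke in the large round pocket, the long heat sink along the oblong pocket and the transformer in the squarish pocket, each upright as it stands now and flat on the pocket's floor. Leave the smaller capacitor and the shorter heat sink where they are; the order does not matter.

Things in the scene. Friction and masses are not known exactly. Their poses are not given: they have to be found in the camera images.
- cap_large_c (a point): The larger of two round capacitor cans: upright black cylinder with an aluminium top, 35 mm diameter, 42 mm high. Point at its centre, half-way up (21 mm above its underside); z is its axis, up.
- choke_c (a point): Ring-shaped choke lying flat, a dark ring wound with copper wire: 52 mm outside diameter, 20 mm high, central hole about 12 mm. It is rigid and is to be gripped across its outside, not by the hole. Point at its centre, half-way up (10 mm above its underside); z up.
- sink_long_c (a point): The longer of two finned aluminium heat sinks, lying fins up: 64 mm along its x (along the fins), 30 mm across in y, 28 mm high. Grip it across y on the outer fins. Point at its centre, half-way up (14 mm above its underside); z up.
- transformer_c (a point): Mains transformer standing on its steel foot plate: foot 48 mm in x by 40 mm in y, dark laminated core 48 x 20 mm, tan coil 32 mm in x by 40 mm in y from 7 to 35 mm height, 40 mm high in all. It can be gripped across y on the coil (40 mm wide). Point at its centre, half-way up (20 mm above its underside); z up.
- pocket_small_round: Light grey pocket fixed in a black tray (206 mm square, rim 12 mm high); four pockets stand two by two at 95 mm pitch, in any arrangement. Origin: centre of its underside, 4 mm above the bench, z up; its floor is 3 mm and its lip 9 mm above that, walls 3 mm. This one is the smaller round one, 51 mm inside diameter: for the large capacitor.
- pocket_large_round: Light grey pocket fixed in a black tray (206 mm square, rim 12 mm high); four pockets stand two by two at 95 mm pitch, in any arrangement. Origin: centre of its underside, 4 mm above the bench, z up; its floor is 3 mm and its lip 9 mm above that, walls 3 mm. This one is the larger round one, 68 mm inside diameter: for the choke.
- pocket_oblong: Light grey pocket fixed in a black tray (206 mm square, rim 12 mm high); four pockets stand two by two at 95 mm pitch, in any arrangement. Origin: centre of its underside, 4 mm above the bench, z up; its floor is 3 mm and its lip 9 mm above that, walls 3 mm. This one is oblong, inside 80 mm along its x and 46 mm along its y: for the long heat sink, laid along it.
- pocket_square: Light grey pocket fixed in a black tray (206 mm square, rim 12 mm high); four pockets stand two by two at 95 mm pitch, in any arrangement. Origin: centre of its underside, 4 mm above the bench, z up; its floor is 3 mm and its lip 9 mm above that, walls 3 mm. This one is nearly square, inside 64 mm along its x and 56 mm along its y: for the transformer, either way round.
- cap_small_c (a point): Look-alike to leave alone: the smaller round capacitor, upright black cylinder with an aluminium top, 22 mm diameter, 34 mm high. Point at its centre, half-way up (17 mm above its underside).
- sink_short_c (a point): Look-alike to leave alone: the shorter finned heat sink, 36 mm along x, 30 mm across, 28 mm high. Point at its centre, half-way up (14 mm above its underside).
Things that resemble listed ones, but are neither listed nor needed, are in the scene too. Leave any turquoise look-alike of the part that bears choke_c alone.

How it is judged:
At the end, for the whole second after the job is handed in: Each part rests flat on its own pocket's floor: centre within 14 mm of the pocket's centre from above, height within 3 mm, tilt under 0.1 rad, still (under 0.02 m/s), released. The small capacitor and short heat sink are within 20 mm of where they began (horizontal distance between cap_large_c and pocket_small_round below 0.014 m and z of cap_large_c in the frame of pocket_small_round between 0.021 and 0.027 m and angle between each of cap_large_c, choke_c, sink_long_c, transformer_c's own z axis and vertical below 0.1 rad and linear speed of each of cap_large, choke, sink_long, transformer below 0.02 m/s and horizontal distance between choke_c and pocket_large_round below 0.014 m and z of choke_c in the frame of pocket_large_round between 0.01 and 0.016 m and horizontal distance between sink_long_c and pocket_oblong below 0.014 m and z of sink_long_c in the frame of pocket_oblong between 0.014 and 0.02 m and horizontal distance between transformer_c and pocket_square below 0.014 m and z of transformer_c in the frame of pocket_square between 0.02 and 0.026 m and distance of each of cap_small_c, sink_short_c from where it was at the start of the episode below 0.02 m); the robot touches nothing.
It fails at once if the small capacitor or the short heat sink was moved more than 20 mm (distance of any of cap_small_c, sink_short_c from where it was at the start of the episode above 0.02 m).
It fails at once if a part was dropped: it fell faster than 0.8 m/s (a fall of about 35 mm) with nothing holding it ((linear speed of cap_large above 0.8 m/s and contact force between the fingers and cap_large below 0.05 N) or (linear speed of choke above 0.8 m/s and contact force between the fingers and choke below 0.05 N) or (linear speed of sink_long above 0.8 m/s and contact force between the fingers and sink_long below 0.05 N) or (linear speed of transformer above 0.8 m/s and contact force between the fingers and transformer below 0.05 N)).
It also fails if it takes over 102 s, if anything falls off the work surface, if the arm or the gripper's body presses on something with over 40 N, if the wrist force passes 120 N, or if a joint passes its speed limit or range.

ROBOT

A 6-joint arm with a two-finger parallel gripper is mounted at the origin on the work surface. World frame = base frame: x ahead of the robot, y to its left, z up, the work surface at z = 0. Lengths are in m, angles in rad, forces in N, time in s.
With the tool pointing down it reaches from about 0.35 to 0.775 m from the base axis. Payload 7.3 kg.
Tool frame: the origin (TCP) lies between the finger pads; the fingertips stand ahead of it and the grasp point (between the pads) lies 6 mm ahead of it (robot.tip_extent is the x of the fingertips in the tool frame, in m); x points along the fingers, z is the direction in which the jaws open and shut, and the axes are right-handed (so a half turn about x gives the same grasp; the last joint's range is limited). The gripper opens to 92 mm and grips with 3 to 60 N. Pads are 19 mm wide; open, the fingers measure 130 mm over their backs; the gripper's body (75 mm by 190 mm) begins 47 mm behind the grasp point.
Start: joints at [1.153, 0.342, 1.524, -0, 1.275, -0.146], TCP at [0.141, 0.506, 0.252] pointing down, gripper open.
Joint ranges: [-2.53, 2.53], [-0.77, 2.02], [0.04, 2.7], [-1, 4.14], [0.28, 2.66], [-3.11, 3.11]. Speed limits (rad/s): [2.57, 2.57, 3.14, 3.14, 3.14, 3.14].

INTERFACE

Orientations are given as [roll, pitch, yaw] about the fixed x, y, z axes, in that order (R = Rz(yaw) Ry(pitch) Rx(roll)).
In Python, from cell import robot gives the robot as it stands. The module is installed in compiled form; this text tells all that it offers.
- The arm moves only by the shell command python3 -m creep 'ROWS' [FORCE]. ROWS is JSON, a list of rows, each an object with "translation": the shift along the tool's x, y, z in m, a list of three; "twist": the turn, a rotation vector about the tool's x, y, z in rad, a list of three; "hand": the opening in per cent of the stroke, from 0 (shut) to 100 (fully open). A call has 1 to 5 rows; each row is the pose to reach, as a shift and turn from the pose measured when the call began, along the tool's axes at that moment; what a row does not reach only later rows make up. A row lasts 1/10 s, in which the tool goes at most 50 mm and 8.59 degrees, less where a joint would pass 70% of its speed; a pose out of reach is approached as far as the arm can. A call with a gripper value outside its range is refused whole. The fingers move at their own pace and stop on an object; FORCE is the grip in N (left out, the last holds). Time passes only in rows, so rows that repeat a pose let the fingers close. It gives the time, the measured TCP pose, the force and the opening at its end, in the units of the state.
- robot.observe(): the state, without advancing time (a new reading comes with each control period).
- robot.read_camera(name): name is "side" or "top" or "wrist"; returns the picture (480x640x3 uint8, blue, green, red); there is no depth.
- robot.calibration(name): a dict with "intrinsics" (3x3 intrinsics, pixels), "cam_to_world" (4x4, takes a point from camera to world coordinates); the wrist camera has in their place "mount" (4x4, takes a point from camera to tool coordinates, whose origin is the TCP and whose axes are the tool frame's). Camera axes: x right, y up, looking along -z (the intrinsics and any distortion apply to the point x, -y, -z); pixel columns grow to the right and rows downward; lengths in m; the calibration is good to about 2 mm. A picture is of the moment at which its call begins: read the wrist's pose just before it. calibration takes no time and is no camera call.
- robot.hand_in(): hands the job in, once; it reports no verdict.
The state is a dict: "time": time; "qpos": joint angles; "qvel": joint speeds; "joint_efforts": joint torques, N m; "tool_pos": TCP position; "tool_rot": TCP orientation; "contact_force": force on the tool from outside, world axes, zero at the start; "torque": the same for the moment, N m; "opening": finger opening in m.
Only numpy, scipy, OpenCV 4.12 (cv2) and the standard library are available. Lean on these libraries where they do the work, as an engineer would, in place of code of your own. Each camera call takes 0.05 s, during which the arm holds its last target. There are 200 camera calls.

## Working session

There is one attempt and no reset: what is moved stays moved. The work goes in short steps, Python scripts to look and compute and a shell command to move; the robot and the scene stay as the last step left them, time stands still between calls to the robot, and variables do not carry over. Pictures are saved under pics/ and viewed, about 12 in all and at most 16, crops included, and the job is handed in when it is done.

```bash
mkdir -p pics; python3 - <<'E'
from cell import robot
import cv2,numpy as np
print(robot.observe(), robot.tip_extent)
for n in ("top","side"):
    cv2.imwrite(f"pics/{n}0.png",robot.read_camera(n)); c=robot.calibration(n); print(n,c)
print(robot.calibration("wrist"))
E
```

```text
{'time': 0.0, 'qpos': array([ 1.15303981e+00,  3.42691986e-01,  1.52504769e+00, -2.26079687e-05,
        1.27540966e+00, -1.45984264e-01]), 'qvel': array([-2.46774442e-03,  1.33283226e-05,  6.36309603e-04,  7.95733184e-04,
       -1.48477911e-03,  1.18349223e-03]), 'joint_efforts': array([-3.22674678e-04, -4.31245780e+01, -2.44219530e+01,  7.17312307e-02,
        5.60596841e-02, -1.43399507e-04]), 'tool_pos': array([0.1407482 , 0.50537885, 0.25105019]), 'tool_rot': array([ 3.00949508,  1.56923949, -1.97465955]), 'contact_force': array([-0.48768305,  0.53519202,  0.38843381]), 'torque': array([0.05037515, 0.00199046, 0.00908152]), 'opening': 0.09168731970839787} 0.025
top {'intrinsics': array([[442.3254129 ,   0.        , 322.45773356],
       [  0.        , 442.3254129 , 240.29422069],
       [  0.        ,   0.        ,   1.        ]]), 'cam_to_world': array([[-0.00920475,  0.98360469, -0.18010299,  0.34930808],
       [-0.99896416, -0.01707186, -0.04218002,  0.00231244],
       [-0.04456316,  0.17952817,  0.98274298,  0.91665848],
       [ 0.        ,  0.        ,  0.        ,  1. 
[... 269 characters left out ...]
  [-0.1333025 ,  0.76191744, -0.63380775, -0.50078133],
       [-0.01144982,  0.63828854,  0.76971205,  0.6932157 ],
       [ 0.        ,  0.        ,  0.        ,  1.        ]])}
{'intrinsics': array([[349.38641117,   0.        , 322.34210083],
       [  0.        , 349.38641117, 233.78305663],
       [  0.        ,   0.        ,   1.        ]]), 'mount': array([[-7.15140037e-05,  2.63546810e-01, -9.64646606e-01,
        -1.34418551e-01],
       [ 2.47204274e-04,  9.64646583e-01,  2.63546785e-01,
         7.08763080e-02],
       [ 9.99999967e-01, -2.19617478e-04, -1.34135637e-04,
        -1.19878801e-03],
       [ 0.00000000e+00,  0.00000000e+00,  0.00000000e+00,
         1.00000000e+00]])}
```

View pics/top0.png

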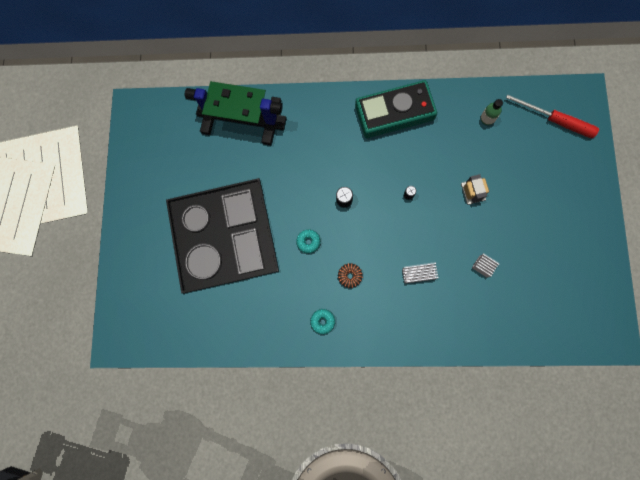

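View pics/side0.png

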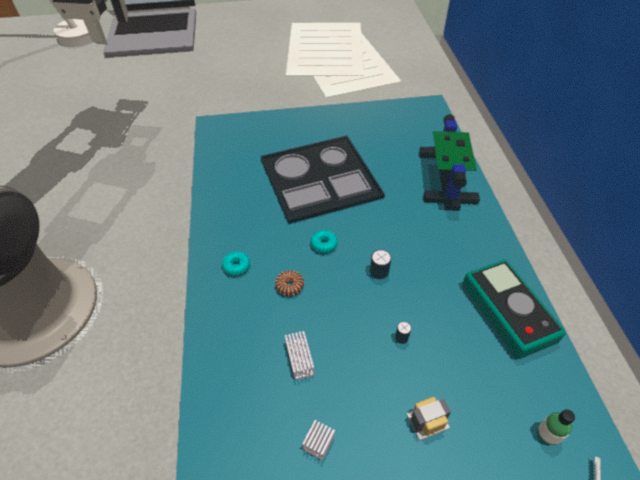

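```bash
cat > h.py <<'E'
import cv2,numpy as np
from cell import robot
from scipy.spatial.transform import Rotation as R
def ray(n,uv,z,pose=None):
    """pixel -> world point on the plane z; for the wrist give pose=(tool_pos,tool_rot)"""
    c=robot.calibration(n); K=c["intrinsics"]
    if n=="wrist":
        T=np.eye(4); T[:3,:3]=R.from_euler("xyz",pose[1]).as_matrix(); T[:3,3]=pose[0]; M=T@c["mount"]
    else: M=c["cam_to_world"]
    uv=np.atleast_2d(np.asarray(uv,float)); d=(np.c_[uv,np.ones(len(uv))]@np.linalg.inv(K).T)*[1,-1,-1]
    d=d@M[:3,:3].T; o=M[:3,3]
    return (o+d*((z-o[2])/d[:,2])[:,None])[:,:2]
def rect(pts):
    (c,s,a)=cv2.minAreaRect((np.asarray(pts)*1000).astype(np.float32))
    if s[0]<s[1]: s=s[::-1]; a+=90
    return np.round(c,1),np.round(s,1),round((a+90)%180-90,1)  # mm, long axis angle deg
E
python3 - <<'E'
from h import *
for n in ("top","side"):
    im=cv2.imread(f"pics/{n}0.png"); hsv=cv2.cvtColor(im,cv2.COLOR_BGR2HSV)
    grey=((hsv[...,1]<60)&(hsv[...,2]>85)).astype(np.uint8)
    # only on mat: keep region
    box={"top":(165,165,510,310),"side":(250,130,460,470)}[n]
    copper=((hsv[...,0]<22)&(hsv[...,1]>80)&(hsv[...,2]>60)).astype(np.uint8)
    for nm,m in(("grey",grey),("copper",copper)):
        k=np.zeros_like(m); k[box[1]:box[3],box[0]:box[2]]=m[box[1]:box[3],box[0]:box[2]]
        k=cv2.morphologyEx(k,cv2.MORPH_CLOSE,np.ones((3,3)))
        cs,_=cv2.findContours(k,cv2.RETR_EXTERNAL,cv2.CHAIN_APPROX_NONE)
        for c in cs:
            if cv2.contourArea(c)<25: continue
            c=c[:,0]; x,y,w,h=cv2.boundingRect(c)
            print(n,nm,(x+w//2,y+h//2),*[(z,rect(ray(n,c,z/1000))) for z in (13,28,42)])
im=cv2.imread("pics/top0.png")[160:310,160:510]
cv2.imwrite("pics/topc.png",cv2.resize(im,None,fx=2.28,fy=2.28,interpolation=cv2.INTER_CUBIC))
E
```

```text
top grey (420, 272) (13, (array([ 445.5, -155.8]), array([70.1, 33.6]), -82.6)) (28, (array([ 443.9, -153.1]), array([68.9, 33. ]), -82.6)) (42, (array([ 442.4, -150.7]), array([67.9, 32.5]), -82.6))
top grey (486, 265) (13, (array([ 460.3, -289.2]), array([42.1, 34.6]), 55.7)) (28, (array([ 458.4, -284.3]), array([41.4, 34.1]), 55.7)) (42, (array([ 456.7, -279.8]), array([40.8, 33.5]), 55.7))
top grey (203, 261) (13, (array([475.7, 292.2]), array([72.2, 69.8]), 1.9)) (28, (array([473.6, 287.4]), array([71. , 68.7]), 1.9)) (42, (array([471.6, 282.9]), array([69.9, 67.6]), 1.9))
top grey (247, 251) (13, (array([496. , 199.7]), array([87.3, 52.8]), 12.2)) (28, (array([493.6, 196.5]), array([85.9, 52. ]), 12.2)) (42, (array([491.3, 193.4]), array([84.5, 51.1]), 12.2))
top grey (195, 218) (13, (array([568. , 312.9]), array([54.4, 52.4]), 88.9)) (28, (array([564.3, 307.7]), array([53.5, 51.5]), 88.9)) (42, (array([561. , 302.9]), array([52.7, 50.7]), 88.9))
top grey (238, 208) (13, (array([589. , 219.9]), array([71. , 62.6]), 12.1)) (28, (array([585. , 216.3]), array([69.8, 61.6]), 12.1))
[... 2885 characters left out ...]
ay([564.9, 293.4]), array([57.8, 56.4]), -71.7)) (42, (array([562.3, 276.7]), array([56.6, 55.2]), -71.7))
side copper (434, 425) (13, (array([ 623.1, -288.5]), array([40.6, 15.2]), 12.8)) (28, (array([ 619.1, -293.2]), array([39.7, 14.9]), 12.8)) (42, (array([ 615.3, -297.6]), array([38.8, 14.6]), 12.8))
side copper (425, 403) (13, (array([ 616.6, -254.8]), array([33.4,  6.8]), 14.5)) (28, (array([ 612.7, -260.2]), array([32.7,  6.7]), 14.5)) (42, (array([ 609.1, -265.3]), array([32. ,  6.5]), 14.5))
side copper (289, 283) (13, (array([441.2, -16.1]), array([51.4, 45.5]), 83.8)) (28, (array([441.2, -26.8]), array([50.3, 44.5]), 83.8)) (42, (array([441.1, -36.8]), array([49.2, 43.5]), 83.8))
```

View pics/topc.png

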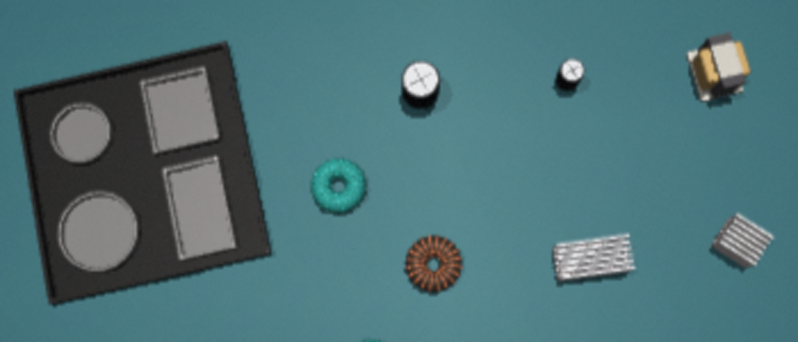

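```bash
cat > to.py <<'E'
# python3 to.py X Y Z JAWDEG (mm): shift (m) and twist (rad) in the tool's axes to that TCP pose, pointing down
import sys
from h import *
x,y,z,j=map(float,sys.argv[1:5]); s=robot.observe()
Rc=R.from_euler("xyz",s["tool_rot"]).as_matrix(); best=None
jc=np.degrees(np.arctan2(Rc[1,2],Rc[0,2])); dj=(j-jc+90)%180-90
if len(sys.argv)>5: dj-=np.sign(dj)*180
a=np.radians(jc+dj); X=np.array([0,0,-1.]); Z=np.array([np.cos(a),np.sin(a),0]); Rt=np.c_[X,np.cross(Z,X),Z]
t=Rc.T@(np.array([x,y,z])/1000-s["tool_pos"]); w=R.from_matrix(Rc.T@Rt).as_rotvec()
print("t",round(s["time"],2),"pos",np.round(s["tool_pos"]*1000,1),"jaw",round(jc,1),"q6",round(s["qpos"][5],2),"F",np.round(s["contact_force"],1),"open",round(s["opening"]*1000,1))
print("shift",np.round(t,3),"twist",np.round(w,3),"rows",np.ceil(max(np.linalg.norm(t)/.05,np.degrees(np.linalg.norm(w))/8.59)))
E
python3 to.py 605 -5 150 90; python3 to.py 605 -5 150 0;
```

```text
t 0.1 pos [140.8 505.4 251.1] jaw 74.4 q6 -0.15 F [-0.4  0.8 -0.5] open 91.8
shift [ 0.101 -0.584 -0.367] twist [-0.272 -0.001 -0.   ] rows 14.0
t 0.1 pos [140.8 505.4 251.1] jaw 74.4 q6 -0.15 F [-0.4  0.8 -0.5] open 91.8
shift [ 0.101 -0.584 -0.367] twist [ 1.299e+00 -1.000e-03  1.000e-03] rows 14.0
```

```bash
python3 -m creep '[{"translation":[0.05,-0.25,-0.157],"twist":[-0.27,0,0],"hand":60},{"translation":[0.05,-0.25,-0.157],"twist":[-0.27,0,0],"hand":60},{"translation":[0.05,-0.25,-0.157],"twist":[-0.27,0,0],"hand":60},{"translation":[0.05,-0.25,-0.157],"twist":[-0.27,0,0],"hand":60},{"translation":[0.05,-0.25,-0.157],"twist":[-0.27,0,0],"hand":60}]' 30; python3 to.py 605 -5 150 90
```

```text
time: 0.6
tool_pos: [0.3031, 0.3264, 0.2103]
tool_rot: [2.682, 1.569, -2.031]
contact_force: [0.4, -0.1, 0.5]
opening: 0.0574
t 0.6 pos [303.1 326.4 210.3] jaw 89.9 q6 -0.92 F [ 0.4 -0.1  0.5] open 57.4
shift [ 0.061 -0.302 -0.331] twist [-0.001 -0.001 -0.001] rows 10.0
```

```bash
python3 -m creep '[{"translation":[0.061,-0.302,-0.331],"twist":[0,0,0],"hand":60},{"translation":[0.061,-0.302,-0.331],"twist":[0,0,0],"hand":60},{"translation":[0.061,-0.302,-0.331],"twist":[0,0,0],"hand":60},{"translation":[0.061,-0.302,-0.331],"twist":[0,0,0],"hand":60},{"translation":[0.061,-0.302,-0.331],"twist":[0,0,0],"hand":60}]' 30; python3 to.py 605 -5 150 90
```

```text
time: 1.1
tool_pos: [0.4698, 0.1427, 0.1766]
tool_rot: [2.443, 1.569, -2.271]
contact_force: [-0.5, 0.6, 0.3]
opening: 0.0553
t 1.1 pos [469.8 142.7 176.6] jaw 89.9 q6 -1.43 F [-0.5  0.6  0.3] open 55.3
shift [ 0.027 -0.135 -0.147] twist [-0.001 -0.001 -0.001] rows 5.0
```

```bash
python3 -m creep '[{"translation":[0.027,-0.135,-0.147],"twist":[0,0,0],"hand":60},{"translation":[0.027,-0.135,-0.147],"twist":[0,0,0],"hand":60},{"translation":[0.027,-0.135,-0.147],"twist":[0,0,0],"hand":60},{"translation":[0.027,-0.135,-0.147],"twist":[0,0,0],"hand":60},{"translation":[0.027,-0.135,-0.147],"twist":[0,0,0],"hand":60}]' 30; python3 -m creep '[{"translation":[0,0,0],"twist":[0,0,0],"hand":60},{"translation":[0,0,0],"twist":[0,0,0],"hand":60}]'; python3 to.py 605 -5 40 90
python3 - <<'E'
from h import *
s=robot.observe(); im=robot.read_camera("wrist"); cv2.imwrite("pics/w1.png",im)
hsv=cv2.cvtColor(im,cv2.COLOR_BGR2HSV); m=((hsv[...,1]<60)&(hsv[...,2]>110)).astype(np.uint8)
for c in cv2.findContours(m,cv2.RETR_EXTERNAL,cv2.CHAIN_APPROX_NONE)[0]:
    if cv2.contourArea(c)>300: print(cv2.minEnclosingCircle(c),rect(ray("wrist",c[:,0],.042,(s["tool_pos"],s["tool_rot"]))))
E
```

```text
time: 1.6
tool_pos: [0.607, -0.0092, 0.1478]
tool_rot: [2.765, 1.568, -1.954]
contact_force: [-0.5, -0.0, 0.4]
opening: 0.0552
time: 1.8
tool_pos: [0.6063, -0.009, 0.1471]
tool_rot: [2.27, 1.567, -2.448]
contact_force: [-0.8, 1.0, 0.2]
opening: 0.0552
t 1.8 pos [606.3  -9.  147.1] jaw 89.6 q6 -1.7 F [-0.8  1.   0.2] open 55.2
shift [0.107 0.001 0.004] twist [-0.006 -0.002 -0.003] rows 3.0
((594.5, 458.5), 35.41902160644531) (array([806., 221.]), array([54.3, 35.8]), 89.8)
((223.5, 463.0), 224.07208251953125) (array([788. , -98.7]), array([392.8,  69.7]), 89.8)
((612.0263061523438, 354.5), 32.15332794189453) (array([700. , 217.4]), array([46.2, 32.2]), 89.7)
((398.5, 352.5), 31.567487716674805) (array([697. ,  48.7]), array([42. , 27.7]), 89.7)
((236.0, 352.5), 23.00553321838379) (array([696.4, -79.2]), array([28.6, 25.5]), 1.8)
((31.5, 355.0), 36.28025817871094) (array([ 698. , -242.4]), array([50.4, 32.4]), 89.7)
((407.5, 285.0), 28.20027732849121) (array([640.4,  52.7]), array([35., 28.]), 89.7)
((237.5, 285.0), 28.20027732849121) (array([639.8, -73.6]), array([35.1, 28. ]), 89.7)
((618.0, 285.5), 27.335973739624023) (array([640.9, 210.9]), array([31.6, 28.7]), 89.7)
((141.0, 247.5), 14.151071548461914) (array([ 609.5, -140.4]), array([19. , 18.4]), 39.5)
((326.5611572265625, 239.1077117919922), 21.909788131713867) (array([604.6,  -7.1]), array([30.8, 30.4]), 43.0)
((21.125, 258.5), 51.98582458496094) (array([ 618.6, -235.4]), array([73.6, 36.9]), -0.0)
((608.0, 207.0), 58.83036422729492) (array([583.7, 187.9]), array([63.5, 44. ]), 12.4)
((610.0, 76.5), 77.15740966796875) (array([500.1, 171.4]), array([77.9, 38.7]), 12.6)
((101.0, 11.5), 61.89719009399414) (array([ 463.1, -143.7]), array([72.5, 18.9]), 89.6)
```

View pics/w1.png

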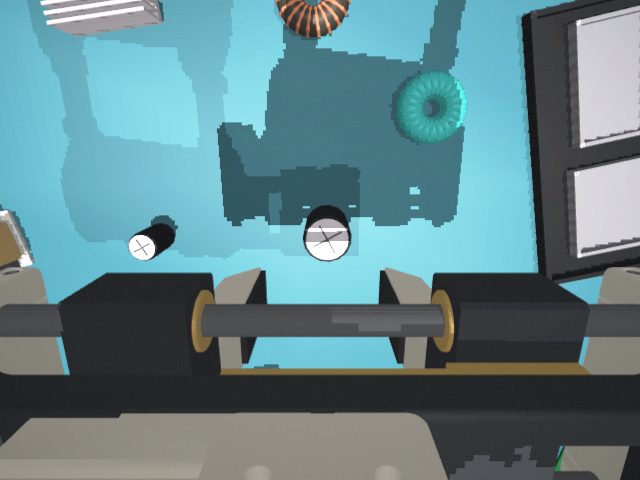

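The wrist view shows the large cap at (327,239) → (605,-7) mm. The small cap is clear of the gripper at (141,247), and the views agree within about 2 mm. Descending.

```bash
python3 -m creep '[{"translation":[0.04,0.001,0.003],"twist":[0,0,0],"hand":60},{"translation":[0.08,0.001,0.003],"twist":[0,0,0],"hand":60},{"translation":[0.105,0.001,0.003],"twist":[0,0,0],"hand":60},{"translation":[0.107,0.001,0.003],"twist":[0,0,0],"hand":60},{"translation":[0.107,0.001,0.003],"twist":[0,0,0],"hand":60}]'; python3 to.py 605 -6 40 90
```

```text
time: 2.35
tool_pos: [0.6049, -0.0047, 0.0412]
tool_rot: [2.331, 1.568, -2.385]
contact_force: [0.7, -0.5, 0.1]
opening: 0.0552
t 2.35 pos [604.9  -4.7  41.2] jaw 89.8 q6 -1.7 F [ 0.7 -0.5  0.1] open 55.2
shift [ 0.001 -0.    -0.001] twist [-0.004 -0.002 -0.002] rows 1.0
```

```bash
for i in 1; do python3 -m creep '[{"translation":[0.001,0,-0.001],"twist":[0,0,0],"hand":20},{"translation":[0.001,0,-0.001],"twist":[0,0,0],"hand":20},{"translation":[0.001,0,-0.001],"twist":[0,0,0],"hand":20},{"translation":[0.001,0,-0.001],"twist":[0,0,0],"hand":20},{"translation":[0.001,0,-0.001],"twist":[0,0,0],"hand":20}]' 30; done; python3 -m creep '[{"translation":[-0.03,0,0],"twist":[0,0,0],"hand":20},{"translation":[-0.06,0,0],"twist":[0,0,0],"hand":20},{"translation":[-0.1,0,0],"twist":[0,0,0],"hand":20},{"translation":[-0.1,0,0],"twist":[0,0,0],"hand":20}]'; python3 to.py 568 312 145 102
```

```text
time: 2.85
tool_pos: [0.6055, -0.0057, 0.0415]
tool_rot: [3.088, 1.569, -1.628]
contact_force: [-1.3, 2.2, 6.9]
opening: 0.0344
time: 3.25
tool_pos: [0.6085, -0.0059, 0.1475]
tool_rot: [-1.903, 1.56, -0.336]
contact_force: [1.3, -0.5, 0.5]
opening: 0.0344
t 3.25 pos [608.5  -5.9 147.5] jaw 89.8 q6 -1.7 F [ 1.3 -0.5  0.5] open 34.4
shift [0.001 0.042 0.318] twist [-0.214 -0.005  0.01 ] rows 7.0
```

```bash
python3 -m creep '[{"translation":[0,0.042,0.318],"twist":[-0.21,-0.005,0.01],"hand":20},{"translation":[0,0.042,0.318],"twist":[-0.21,-0.005,0.01],"hand":20},{"translation":[0,0.042,0.318],"twist":[-0.21,-0.005,0.01],"hand":20},{"translation":[0,0.042,0.318],"twist":[-0.21,-0.005,0.01],"hand":20},{"translation":[0,0.042,0.318],"twist":[-0.21,-0.005,0.01],"hand":20}]'; python3 to.py 568 312 145 102
```

```text
time: 3.75
tool_pos: [0.5753, 0.2444, 0.1444]
tool_rot: [1.271, 1.57, 3.047]
contact_force: [0.6, -0.4, -0.9]
opening: 0.0342
t 3.75 pos [575.3 244.4 144.4] jaw 101.8 q6 -1.5 F [ 0.6 -0.4 -0.9] open 34.2
shift [-0.001 -0.007  0.068] twist [-0.004  0.    -0.001] rows 2.0
```

```bash
python3 -m creep '[{"translation":[0,-0.007,0.068],"twist":[0,0,0],"hand":20},{"translation":[0,-0.007,0.068],"twist":[0,0,0],"hand":20},{"translation":[0,-0.007,0.068],"twist":[0,0,0],"hand":20},{"translation":[0,-0.007,0.068],"twist":[0,0,0],"hand":20}]'; python3 to.py 568 312 48.5 102
```

```text
time: 4.15
tool_pos: [0.5679, 0.3122, 0.1436]
tool_rot: [1.85, 1.569, -2.657]
contact_force: [-0.9, -0.6, 0.3]
opening: 0.0345
t 4.15 pos [567.9 312.2 143.6] jaw 101.8 q6 -1.39 F [-0.9 -0.6  0.3] open 34.5
shift [ 0.095 -0.    -0.   ] twist [-0.003 -0.001 -0.002] rows 2.0
```

```bash
python3 -m creep '[{"translation":[0.04,0,0],"twist":[0,0,0],"hand":20},{"translation":[0.075,0,0],"twist":[0,0,0],"hand":20},{"translation":[0.085,0,0],"twist":[0,0,0],"hand":20},{"translation":[0.09,0,0],"twist":[0,0,0],"hand":20},{"translation":[0.09,0,0],"twist":[0,0,0],"hand":20}]'; python3 to.py 568 312 48.5 102
```

```text
time: 4.65
tool_pos: [0.5686, 0.3114, 0.0543]
tool_rot: [2.017, 1.57, -2.491]
contact_force: [-0.4, -0.3, -0.0]
opening: 0.0347
t 4.65 pos [568.6 311.4  54.3] jaw 101.8 q6 -1.39 F [-0.4 -0.3 -0. ] open 34.7
shift [0.006 0.    0.001] twist [-0.004 -0.    -0.001] rows 1.0
```

```bash
python3 -m creep '[{"translation":[0.003,0,0],"twist":[0,0,0],"hand":20},{"translation":[0.005,0,0],"twist":[0,0,0],"hand":20},{"translation":[0.005,0,0],"twist":[0,0,0],"hand":20}]'; python3 to.py 568 312 48.5 102
```

```text
time: 4.95
tool_pos: [0.5689, 0.3115, 0.05]
tool_rot: [-2.868, 1.57, -1.092]
contact_force: [0.7, -0.3, -0.0]
opening: 0.0344
t 4.95 pos [568.9 311.5  50. ] jaw 101.8 q6 -1.39 F [ 0.7 -0.3 -0. ] open 34.4
shift [0.001 0.001 0.001] twist [-0.004 -0.     0.   ] rows 1.0
```

```bash
python3 -m creep '[{"translation":[0.002,0,0],"twist":[0,0,0],"hand":20},{"translation":[0.002,0,0],"twist":[0,0,0],"hand":20},{"translation":[0.002,0,0],"twist":[0,0,0],"hand":20}]'; python3 -m creep '[{"translation":[0,0,0],"twist":[0,0,0],"hand":55},{"translation":[0,0,0],"twist":[0,0,0],"hand":55},{"translation":[0,0,0],"twist":[0,0,0],"hand":55},{"translation":[0,0,0],"twist":[0,0,0],"hand":55}]';  python3 -m creep '[{"translation":[-0.03,0,0],"twist":[0,0,0],"hand":55},{"translation":[-0.07,0,0],"twist":[0,0,0],"hand":55},{"translation":[-0.1,0,0],"twist":[0,0,0],"hand":55},{"translation":[-0.1,0,0],"twist":[0,0,0],"hand":65}]'; python3 to.py 441.5 -14 140 90; python3 to.py 441.5 -14 140 0
```

```text
time: 5.25
tool_pos: [0.5692, 0.3118, 0.0486]
tool_rot: [-1.637, 1.57, 0.139]
contact_force: [-1.2, 0.1, 4.0]
opening: 0.0346
time: 5.65
tool_pos: [0.5691, 0.3117, 0.0484]
tool_rot: [-1.769, 1.57, 0.007]
contact_force: [-0.4, 0.3, 0.3]
opening: 0.0504
time: 6.05
tool_pos: [0.5713, 0.3127, 0.1536]
tool_rot: [-1.423, 1.561, 0.353]
contact_force: [0.8, -0.0, -0.2]
opening: 0.0549
t 6.05 pos [571.3 312.7 153.6] jaw 101.8 q6 -1.39 F [ 0.8 -0.  -0.2] open 54.9
shift [ 0.011  0.194 -0.293] twist [0.205 0.003 0.01 ] rows 8.0
t 6.05 pos [571.3 312.7 153.6] jaw 101.8 q6 -1.39 F [ 0.8 -0.  -0.2] open 54.9
shift [ 0.011  0.194 -0.293] twist [-1.365 -0.006  0.009] rows 10.0
```

```bash
python3 -m creep '[{"translation":[0.011,0.194,-0.293],"twist":[0.205,0.003,0.01],"hand":75},{"translation":[0.011,0.194,-0.293],"twist":[0.205,0.003,0.01],"hand":75},{"translation":[0.011,0.194,-0.293],"twist":[0.205,0.003,0.01],"hand":75},{"translation":[0.011,0.194,-0.293],"twist":[0.205,0.003,0.01],"hand":75},{"translation":[0.011,0.194,-0.293],"twist":[0.205,0.003,0.01],"hand":75}]'; python3 to.py 441.5 -14 140 90
```

```text
time: 6.55
tool_pos: [0.4761, 0.0775, 0.1418]
tool_rot: [2.034, 1.569, -2.678]
contact_force: [1.1, -0.4, 0.4]
opening: 0.0688
t 6.55 pos [476.1  77.5 141.8] jaw 90.1 q6 -1.57 F [ 1.1 -0.4  0.4] open 68.8
shift [ 0.002  0.035 -0.092] twist [ 0.001 -0.001 -0.001] rows 2.0
```

```bash
python3 -m creep '[{"translation":[0.002,0.035,-0.092],"twist":[0,0,0],"hand":75},{"translation":[0.002,0.035,-0.092],"twist":[0,0,0],"hand":75},{"translation":[0.002,0.035,-0.092],"twist":[0,0,0],"hand":75},{"translation":[0.002,0.035,-0.092],"twist":[0,0,0],"hand":75},{"translation":[0.002,0.035,-0.092],"twist":[0,0,0],"hand":75}]'; python3 to.py 441.5 -14 34 90
python3 - <<'E'
from h import *
s=robot.observe(); im=robot.read_camera("wrist"); cv2.imwrite("pics/w2.png",im)
hsv=cv2.cvtColor(im,cv2.COLOR_BGR2HSV); m=((hsv[...,0]<22)&(hsv[...,1]>80)&(hsv[...,2]>60)).astype(np.uint8)
m=cv2.morphologyEx(m,cv2.MORPH_CLOSE,np.ones((7,7)))
for c in cv2.findContours(m,cv2.RETR_EXTERNAL,cv2.CHAIN_APPROX_NONE)[0]:
    if cv2.contourArea(c)>300: print(cv2.minEnclosingCircle(c),rect(ray("wrist",c[:,0],.012,(s["tool_pos"],s["tool_rot"]))))
E
```

```text
time: 7.05
tool_pos: [0.4414, -0.0139, 0.1397]
tool_rot: [1.796, 1.569, -2.915]
contact_force: [-0.3, 1.1, 0.4]
opening: 0.069
t 7.05 pos [441.4 -13.9 139.7] jaw 90.1 q6 -1.78 F [-0.3  1.1  0.4] open 69.0
shift [ 0.106 -0.    -0.   ] twist [ 0.001 -0.    -0.001] rows 3.0
((437.5, 372.5), 184.50621032714844) (array([562.2,  85.6]), array([321.9,  12.1]), -89.9)
((469.5, 321.0), 31.67422103881836) (array([517.3, 109.3]), array([59.6, 20.8]), 10.0)
((175.0, 321.0), 31.57540512084961) (array([ 517.8, -139. ]), array([59.5, 21.1]), -9.9)
((320.9317321777344, 232.09030151367188), 32.669090270996094) (array([440.8, -16. ]), array([49.9, 49.8]), -89.9)
```

View pics/w2.png

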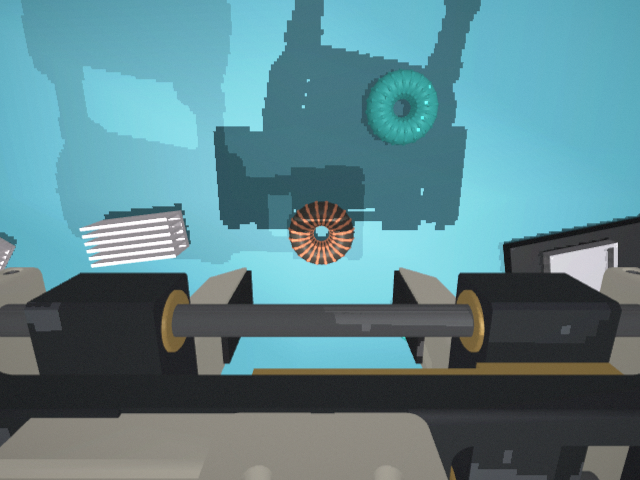

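The copper choke sits centred between the jaws at (321,232). The turquoise look-alike at (400,106) is clear of the fingers.

```bash
python3 -m creep '[{"translation":[0.04,0,-0.001],"twist":[0,0,0],"hand":75},{"translation":[0.08,0,-0.001],"twist":[0,0,0],"hand":75},{"translation":[0.1,0,-0.001],"twist":[0,0,0],"hand":75},{"translation":[0.105,0,-0.001],"twist":[0,0,0],"hand":75},{"translation":[0.105,0,-0.001],"twist":[0,0,0],"hand":75}]'; python3 to.py 441 -15 34 90
```

```text
time: 7.6
tool_pos: [0.4414, -0.0135, 0.0343]
tool_rot: [1.592, 1.568, -3.116]
contact_force: [0.7, -0.1, 0.2]
opening: 0.0691
t 7.6 pos [441.4 -13.5  34.3] jaw 90.3 q6 -1.78 F [ 0.7 -0.1  0.2] open 69.1
shift [ 0.     0.    -0.001] twist [ 0.004 -0.    -0.003] rows 1.0
```

```bash
python3 -m creep '[{"translation":[0,0,-0.001],"twist":[0,0,0],"hand":45},{"translation":[0,0,-0.001],"twist":[0,0,0],"hand":45},{"translation":[0,0,-0.001],"twist":[0,0,0],"hand":45},{"translation":[0,0,-0.001],"twist":[0,0,0],"hand":45},{"translation":[0,0,-0.001],"twist":[0,0,0],"hand":45}]' 30; python3 -m creep '[{"translation":[-0.03,0,0],"twist":[0,0,0],"hand":45},{"translation":[-0.06,0,0],"twist":[0,0,0],"hand":45},{"translation":[-0.1,0,0],"twist":[0,0,0],"hand":45},{"translation":[-0.1,0,0],"twist":[0,0,0],"hand":45}]'; python3 to.py 475.6 291.5 135 102
```

```text
time: 8.1
tool_pos: [0.4422, -0.0145, 0.0352]
tool_rot: [2.231, 1.57, -2.477]
contact_force: [0.1, 1.1, 7.8]
opening: 0.0509
time: 8.5
tool_pos: [0.4448, -0.0151, 0.1396]
tool_rot: [-1.833, 1.562, -0.258]
contact_force: [-0.4, 0.1, -2.2]
opening: 0.0511
t 8.5 pos [444.8 -15.1 139.6] jaw 90.2 q6 -1.78 F [-0.4  0.1 -2.2] open 51.1
shift [ 0.004 -0.032  0.307] twist [-0.205 -0.003  0.009] rows 7.0
```

```bash
python3 -m creep '[{"translation":[0,-0.032,0.307],"twist":[-0.205,-0.003,0.009],"hand":45},{"translation":[0,-0.032,0.307],"twist":[-0.205,-0.003,0.009],"hand":45},{"translation":[0,-0.032,0.307],"twist":[-0.205,-0.003,0.009],"hand":45},{"translation":[0,-0.032,0.307],"twist":[-0.205,-0.003,0.009],"hand":45},{"translation":[0,-0.032,0.307],"twist":[-0.205,-0.003,0.009],"hand":45}]'; python3 to.py 475.6 291.5 135 102
```

```text
time: 9.0
tool_pos: [0.4688, 0.2358, 0.1378]
tool_rot: [1.883, 1.57, -2.621]
contact_force: [1.3, -0.2, -0.6]
opening: 0.0511
t 9.0 pos [468.8 235.8 137.8] jaw 102.0 q6 -1.46 F [ 1.3 -0.2 -0.6] open 51.1
shift [ 0.003 -0.018  0.053] twist [-0.001 -0.    -0.001] rows 2.0
```

```bash
python3 -m creep '[{"translation":[0.003,-0.018,0.053],"twist":[0,0,0],"hand":45},{"translation":[0.003,-0.018,0.053],"twist":[0,0,0],"hand":45},{"translation":[0.003,-0.018,0.053],"twist":[0,0,0],"hand":45},{"translation":[0.003,-0.018,0.053],"twist":[0,0,0],"hand":45}]'; python3 -m creep '[{"translation":[0.04,0,0],"twist":[0,0,0],"hand":45},{"translation":[0.075,0,0],"twist":[0,0,0],"hand":45},{"translation":[0.083,0,0],"twist":[0,0,0],"hand":45},{"translation":[0.087,0,0],"twist":[0,0,0],"hand":45},{"translation":[0.087,0,0],"twist":[0,0,0],"hand":45}]'; python3 to.py 475.6 291.5 41.5 102
```

```text
time: 9.4
tool_pos: [0.4748, 0.2903, 0.134]
tool_rot: [1.957, 1.568, -2.546]
contact_force: [0.0, 0.3, -0.1]
opening: 0.0512
time: 9.9
tool_pos: [0.4754, 0.2897, 0.0479]
tool_rot: [2.104, 1.569, -2.401]
contact_force: [0.9, 0.1, -0.0]
opening: 0.051
t 9.9 pos [475.4 289.7  47.9] jaw 101.9 q6 -1.37 F [ 0.9  0.1 -0. ] open 51.0
shift [ 0.006 -0.001  0.002] twist [-0.002 -0.001 -0.002] rows 1.0
```

```bash
python3 -m creep '[{"translation":[0.003,0,0.001],"twist":[0,0,0],"hand":45},{"translation":[0.005,0,0.002],"twist":[0,0,0],"hand":45},{"translation":[0.0055,0,0.002],"twist":[0,0,0],"hand":45},{"translation":[0.0055,0,0.002],"twist":[0,0,0],"hand":45}]'; python3 to.py 475.6 291.5 41.5 102
```

```text
time: 10.3
tool_pos: [0.4751, 0.2918, 0.0428]
tool_rot: [2.215, 1.569, -2.29]
contact_force: [-0.0, -0.1, -0.7]
opening: 0.051
t 10.3 pos [475.1 291.8  42.8] jaw 101.9 q6 -1.36 F [-0.  -0.1 -0.7] open 51.0
shift [ 0.001 -0.    -0.   ] twist [-0.002 -0.001 -0.001] rows 1.0
```

```bash
python3 -m creep '[{"translation":[0.0015,0,0],"twist":[0,0,0],"hand":45},{"translation":[0.0015,0,0],"twist":[0,0,0],"hand":45},{"translation":[0.0015,0,0],"twist":[0,0,0],"hand":45}]'; python3 -m creep '[{"translation":[0,0,0],"twist":[0,0,0],"hand":72},{"translation":[0,0,0],"twist":[0,0,0],"hand":72},{"translation":[0,0,0],"twist":[0,0,0],"hand":72},{"translation":[0,0,0],"twist":[0,0,0],"hand":72}]';  python3 -m creep '[{"translation":[-0.03,0,0],"twist":[0,0,0],"hand":72},{"translation":[-0.07,0,0],"twist":[0,0,0],"hand":72},{"translation":[-0.1,0,0],"twist":[0,0,0],"hand":55},{"translation":[-0.1,0,0],"twist":[0,0,0],"hand":50}]'; python3 to.py 445.3 -155.5 140 7.4
```

```text
time: 10.6
tool_pos: [0.4752, 0.2919, 0.0422]
tool_rot: [2.569, 1.57, -1.936]
contact_force: [-3.0, -0.9, 7.0]
opening: 0.051
time: 11.0
tool_pos: [0.4751, 0.2919, 0.0421]
tool_rot: [2.482, 1.57, -2.023]
contact_force: [1.1, 0.3, 0.2]
opening: 0.066
time: 11.4
tool_pos: [0.4774, 0.293, 0.1465]
tool_rot: [-1.469, 1.563, 0.31]
contact_force: [-0.0, 0.3, 0.3]
opening: 0.0546
t 11.4 pos [477.4 293.  146.5] jaw 101.9 q6 -1.36 F [-0.   0.3  0.3] open 54.6
shift [ 0.005  0.124 -0.432] twist [-1.492 -0.005  0.007] rows 10.0
```

```bash
python3 -m creep '[{"translation":[0.005,0.124,-0.432],"twist":[1.65,0,0],"hand":50},{"translation":[0.005,0.124,-0.432],"twist":[1.65,0,0],"hand":50},{"translation":[0.005,0.124,-0.432],"twist":[1.65,0,0],"hand":50},{"translation":[0.005,0.124,-0.432],"twist":[1.65,0,0],"hand":50},{"translation":[0.005,0.124,-0.432],"twist":[1.65,0,0],"hand":50}]'; python3 to.py 445.3 -155.5 140 7.4
```

```text
time: 11.9
tool_pos: [0.4577, 0.0408, 0.1403]
tool_rot: [0.008, 1.568, 1.031]
contact_force: [0.8, -0.2, -0.8]
opening: 0.0461
t 11.9 pos [457.7  40.8 140.3] jaw 58.6 q6 -1.1 F [ 0.8 -0.2 -0.8] open 46.1
shift [-0.    -0.092 -0.174] twist [ 0.894  0.002 -0.001] rows 6.0
```

```bash
python3 -m creep '[{"translation":[0,-0.092,-0.174],"twist":[0.894,0,0],"hand":50},{"translation":[0,-0.092,-0.174],"twist":[0.894,0,0],"hand":50},{"translation":[0,-0.092,-0.174],"twist":[0.894,0,0],"hand":50},{"translation":[0,-0.092,-0.174],"twist":[0.894,0,0],"hand":50},{"translation":[0,-0.092,-0.174],"twist":[0.894,0,0],"hand":50}]'; python3 to.py 445.3 -155.5 140 7.4
```

```text
time: 12.4
tool_pos: [0.4453, -0.161, 0.1392]
tool_rot: [0.024, 1.569, 0.291]
contact_force: [-0.3, 0.8, -0.4]
opening: 0.0457
t 12.4 pos [ 445.3 -161.   139.2] jaw 15.3 q6 -0.78 F [-0.3  0.8 -0.4] open 45.7
shift [-0.001  0.005  0.001] twist [ 0.138  0.002 -0.   ] rows 1.0
```

```bash
python3 -m creep '[{"translation":[0,0.005,0.001],"twist":[0.138,0,0],"hand":55},{"translation":[0,0.005,0.001],"twist":[0.138,0,0],"hand":55},{"translation":[0,0.005,0.001],"twist":[0.138,0,0],"hand":55},{"translation":[0,0.005,0.001],"twist":[0.138,0,0],"hand":55}]'; python3 to.py 445.3 -155.5 35 7.4
python3 - <<'E'
from h import *
s=robot.observe(); im=robot.read_camera("wrist"); cv2.imwrite("pics/w3.png",im)
hsv=cv2.cvtColor(im,cv2.COLOR_BGR2HSV); m=((hsv[...,1]<60)&(hsv[...,2]>110)).astype(np.uint8)
m=cv2.morphologyEx(m,cv2.MORPH_CLOSE,np.ones((9,9)))
for c in cv2.findContours(m,cv2.RETR_EXTERNAL,cv2.CHAIN_APPROX_NONE)[0]:
    x,y,w,h=cv2.boundingRect(c)
    if cv2.contourArea(c)>600 and y<290: print((x,y,w,h),rect(ray("wrist",c[:,0],.028,(s["tool_pos"],s["tool_rot"]))))
E
```

```text
time: 12.8
tool_pos: [0.4449, -0.1555, 0.139]
tool_rot: [0.369, 1.569, 0.502]
contact_force: [0.2, 0.4, 0.9]
opening: 0.0504
t 12.8 pos [ 444.9 -155.5  139. ] jaw 7.6 q6 -0.63 F [0.2 0.4 0.9] open 50.4
shift [ 0.104 -0.     0.   ] twist [ 0.003  0.001 -0.001] rows 3.0
(597, 267, 43, 37) (array([ 675.4, -163. ]), array([32.7, 29.5]), 7.6)
(380, 267, 51, 62) (array([ 516.7, -193.7]), array([63. , 24.2]), -58.0)
(222, 267, 44, 37) (array([ 390.4, -200.8]), array([33.4, 29.5]), 7.6)
(300, 191, 43, 91) (array([ 443.4, -155.8]), array([68.4, 30.8]), -82.8)
(0, 0, 92, 307) (array([ 250.8, -134.8]), array([224.,  67.]), 84.0)
```

View pics/w3.png

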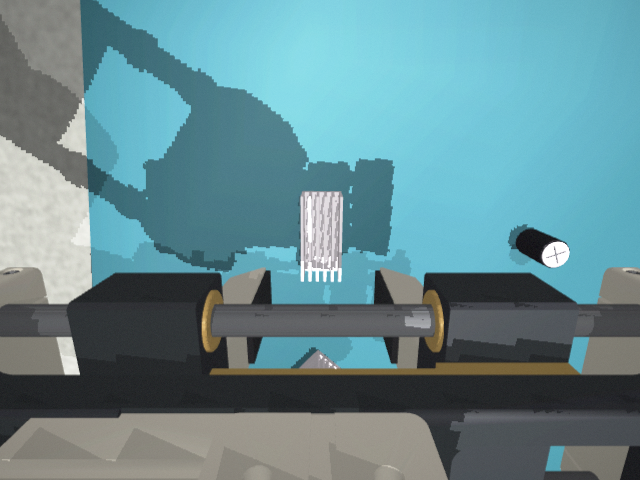

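The long sink at (321,236) measures 68x31 mm and lies along the tool at the right angle. The short sink (325,360) and small cap (555,254) are clear.

```bash
python3 -m creep '[{"translation":[0.04,0,0],"twist":[0,0,0],"hand":55},{"translation":[0.08,0,0],"twist":[0,0,0],"hand":55},{"translation":[0.1,0,0],"twist":[0,0,0],"hand":55},{"translation":[0.104,0,0],"twist":[0,0,0],"hand":55},{"translation":[0.104,0,0],"twist":[0,0,0],"hand":55}]'; python3 -m creep '[{"translation":[0,0,0],"twist":[0,0,0],"hand":20},{"translation":[0,0,0],"twist":[0,0,0],"hand":20},{"translation":[0,0,0],"twist":[0,0,0],"hand":20},{"translation":[0,0,0],"twist":[0,0,0],"hand":20},{"translation":[0,0,0],"twist":[0,0,0],"hand":20}]' 30; python3 to.py 445 -155.5 35 7.4
```

```text
time: 13.35
tool_pos: [0.4452, -0.1552, 0.035]
tool_rot: [0.785, 1.569, 0.919]
contact_force: [0.5, -0.1, 0.7]
opening: 0.0506
time: 13.85
tool_pos: [0.4457, -0.1555, 0.0359]
tool_rot: [-0.05, 1.568, 0.083]
contact_force: [-1.5, 0.7, 7.5]
opening: 0.0296
t 13.85 pos [ 445.7 -155.5   35.9] jaw 7.6 q6 -0.63 F [-1.5  0.7  7.5] open 29.6
shift [ 0.001  0.    -0.001] twist [0.004 0.002 0.   ] rows 1.0
```

```bash
python3 -m creep '[{"translation":[-0.03,0,0],"twist":[0,0,0],"hand":20},{"translation":[-0.06,0,0],"twist":[0,0,0],"hand":20},{"translation":[-0.1,0,0],"twist":[0,0,0],"hand":20},{"translation":[-0.1,0,0],"twist":[0,0,0],"hand":20}]'; python3 to.py 495.7 199.5 140 102.2 f;python3 to.py 495.7 199.5 140 102.2
```

```text
time: 14.25
tool_pos: [0.4479, -0.1567, 0.1405]
tool_rot: [-0.513, 1.559, -0.379]
contact_force: [0.2, -0.7, -0.5]
opening: 0.0298
t 14.25 pos [ 447.9 -156.7  140.5] jaw 7.7 q6 -0.63 F [ 0.2 -0.7 -0.5] open 29.8
shift [-0.     0.347  0.095] twist [-1.65   0.003  0.013] rows 12.0
t 14.25 pos [ 447.9 -156.7  140.5] jaw 7.7 q6 -0.63 F [ 0.2 -0.7 -0.5] open 29.8
shift [-0.     0.347  0.095] twist [ 1.491  0.012 -0.003] rows 10.0
```

```bash
python3 -m creep '[{"translation":[0,0.347,0.095],"twist":[-1.65,0.003,0.013],"hand":20},{"translation":[0,0.347,0.095],"twist":[-1.65,0.003,0.013],"hand":20},{"translation":[0,0.347,0.095],"twist":[-1.65,0.003,0.013],"hand":20},{"translation":[0,0.347,0.095],"twist":[-1.65,0.003,0.013],"hand":20},{"translation":[0,0.347,0.095],"twist":[-1.65,0.003,0.013],"hand":20}]'; python3 to.py 495.7 199.5 140 102.2
```

```text
time: 14.75
tool_pos: [0.4802, 0.0939, 0.138]
tool_rot: [-0.17, 1.57, 0.72]
contact_force: [0.4, -1.2, -1.0]
opening: 0.0299
t 14.75 pos [480.2  93.9 138. ] jaw 50.9 q6 -0.85 F [ 0.4 -1.2 -1. ] open 29.9
shift [-0.002  0.054  0.092] twist [-0.894  0.001  0.001] rows 6.0
```

```bash
python3 -m creep '[{"translation":[-0.002,0.054,0.092],"twist":[-0.894,0,0],"hand":20},{"translation":[-0.002,0.054,0.092],"twist":[-0.894,0,0],"hand":20},{"translation":[-0.002,0.054,0.092],"twist":[-0.894,0,0],"hand":20},{"translation":[-0.002,0.054,0.092],"twist":[-0.894,0,0],"hand":20},{"translation":[-0.002,0.054,0.092],"twist":[-0.894,0,0],"hand":20}]'; python3 to.py 495.7 199.5 140 102.2
```

```text
time: 15.25
tool_pos: [0.4957, 0.2002, 0.1393]
tool_rot: [0.433, 1.57, 2.075]
contact_force: [-0.1, -0.2, -1.4]
opening: 0.0296
t 15.25 pos [495.7 200.2 139.3] jaw 94.0 q6 -1.4 F [-0.1 -0.2 -1.4] open 29.6
shift [-0.001  0.    -0.001] twist [-0.142  0.    -0.   ] rows 1.0
```

```bash
python3 -m creep '[{"translation":[0,0,-0.001],"twist":[-0.142,0,0],"hand":20},{"translation":[0,0,-0.001],"twist":[-0.142,0,0],"hand":20},{"translation":[0,0,-0.001],"twist":[-0.142,0,0],"hand":20}]'; python3 -m creep '[{"translation":[0.04,0,0],"twist":[0,0,0],"hand":20},{"translation":[0.075,0,0],"twist":[0,0,0],"hand":20},{"translation":[0.085,0,0],"twist":[0,0,0],"hand":20},{"translation":[0.091,0,0],"twist":[0,0,0],"hand":20},{"translation":[0.091,0,0],"twist":[0,0,0],"hand":20}]'; python3 to.py 495.7 199.5 42.5 102.2
```

```text
time: 15.55
tool_pos: [0.4955, 0.1991, 0.1389]
tool_rot: [1.093, 1.57, 2.872]
contact_force: [0.0, -0.4, -0.3]
opening: 0.0297
time: 16.05
tool_pos: [0.4958, 0.1992, 0.0482]
tool_rot: [0.826, 1.57, 2.604]
contact_force: [-0.1, 0.4, -0.7]
opening: 0.0301
t 16.05 pos [495.8 199.2  48.2] jaw 101.9 q6 -1.54 F [-0.1  0.4 -0.7] open 30.1
shift [0.006 0.    0.   ] twist [-0.006  0.    -0.001] rows 1.0
```

```bash
python3 -m creep '[{"translation":[0.003,0,0],"twist":[0,0,0],"hand":20},{"translation":[0.0045,0,0],"twist":[0,0,0],"hand":20},{"translation":[0.006,0,0],"twist":[0,0,0],"hand":20},{"translation":[0.006,0,0],"twist":[0,0,0],"hand":20}]'; python3 to.py 495.7 199.5 42.5 102.2
```

```text
time: 16.45
tool_pos: [0.4963, 0.1993, 0.0429]
tool_rot: [-1.116, 1.57, 0.662]
contact_force: [-0.4, 0.1, 3.5]
opening: 0.0297
t 16.45 pos [496.3 199.3  42.9] jaw 101.9 q6 -1.54 F [-0.4  0.1  3.5] open 29.7
shift [0.    0.001 0.   ] twist [-0.006  0.001  0.001] rows 1.0
```

```bash
python3 -m creep '[{"translation":[0,0,0],"twist":[0,0,0],"hand":50},{"translation":[0,0,0],"twist":[0,0,0],"hand":50},{"translation":[0,0,0],"twist":[0,0,0],"hand":50},{"translation":[0,0,0],"twist":[0,0,0],"hand":50}]';  python3 -m creep '[{"translation":[-0.03,0,0],"twist":[0,0,0],"hand":50},{"translation":[-0.07,0,0],"twist":[0,0,0],"hand":50},{"translation":[-0.1,0,0],"twist":[0,0,0],"hand":50},{"translation":[-0.1,0,0],"twist":[0,0,0],"hand":60}]'; python3 to.py 615 -272 150 103.8
```

```text
time: 16.85
tool_pos: [0.4963, 0.1993, 0.0429]
tool_rot: [-1.067, 1.57, 0.711]
contact_force: [-0.2, -0.2, 0.4]
opening: 0.0456
time: 17.25
tool_pos: [0.4985, 0.1999, 0.1471]
tool_rot: [-1.484, 1.562, 0.294]
contact_force: [0.0, 0.6, 0.3]
opening: 0.0503
t 17.25 pos [498.5 199.9 147.1] jaw 101.9 q6 -1.54 F [0.  0.6 0.3] open 50.3
shift [-0.003 -0.017 -0.486] twist [-0.034  0.001  0.009] rows 10.0
```

```bash
python3 -m creep '[{"translation":[0,-0.017,-0.486],"twist":[-0.034,0.001,0.009],"hand":70},{"translation":[0,-0.017,-0.486],"twist":[-0.034,0.001,0.009],"hand":70},{"translation":[0,-0.017,-0.486],"twist":[-0.034,0.001,0.009],"hand":70},{"translation":[0,-0.017,-0.486],"twist":[-0.034,0.001,0.009],"hand":70},{"translation":[0,-0.017,-0.486],"twist":[-0.034,0.001,0.009],"hand":70}]'; python3 to.py 615 -272 150 103.8
```

```text
time: 17.75
tool_pos: [0.557, -0.0451, 0.144]
tool_rot: [1.274, 1.57, 3.086]
contact_force: [1.3, 0.1, 0.2]
opening: 0.0644
t 17.75 pos [557.  -45.1 144. ] jaw 103.8 q6 -2.03 F [1.3 0.1 0.2] open 64.4
shift [-0.006 -0.002 -0.234] twist [ 0.     0.    -0.001] rows 5.0
```

```bash
python3 -m creep '[{"translation":[-0.006,-0.002,-0.234],"twist":[0,0,0],"hand":70},{"translation":[-0.006,-0.002,-0.234],"twist":[0,0,0],"hand":70},{"translation":[-0.006,-0.002,-0.234],"twist":[0,0,0],"hand":70},{"translation":[-0.006,-0.002,-0.234],"twist":[0,0,0],"hand":70},{"translation":[-0.006,-0.002,-0.234],"twist":[0,0,0],"hand":70}]'; python3 -m creep '[{"translation":[0,0,0],"twist":[0,0,0],"hand":70},{"translation":[0,0,0],"twist":[0,0,0],"hand":70}]'; python3 to.py 615 -272 150 103.8
python3 - <<'E'
from h import *
s=robot.observe(); im=robot.read_camera("wrist"); cv2.imwrite("pics/w4.png",im)
hsv=cv2.cvtColor(im,cv2.COLOR_BGR2HSV)
for nm,m in(("tan",(hsv[...,0]>8)&(hsv[...,0]<28)&(hsv[...,1]>70)&(hsv[...,2]>90)),("pale",(hsv[...,1]<60)&(hsv[...,2]>110))):
  for c in cv2.findContours(m.astype(np.uint8),cv2.RETR_EXTERNAL,cv2.CHAIN_APPROX_NONE)[0]:
    x,y,w,h=cv2.boundingRect(c)
    if cv2.contourArea(c)>100 and y<290: print(nm,(x,y,w,h),*[(z,rect(ray("wrist",c[:,0],z/1000,(s["tool_pos"],s["tool_rot"])))) for z in (2,35,40)])
E
```

```text
time: 18.25
tool_pos: [0.6147, -0.275, 0.1486]
tool_rot: [1.257, 1.569, 3.067]
contact_force: [1.1, -0.1, 0.3]
opening: 0.0643
time: 18.45
tool_pos: [0.6138, -0.2755, 0.1467]
tool_rot: [0.926, 1.566, 2.734]
contact_force: [-0.8, 0.6, 0.0]
opening: 0.064
t 18.45 pos [ 613.8 -275.5  146.7] jaw 103.6 q6 -2.34 F [-0.8  0.6  0. ] open 64.0
shift [-0.003 -0.002  0.003] twist [-0.003  0.003 -0.004] rows 1.0
tan (332, 215, 13, 46) (2, (array([ 618.5, -261.6]), array([38.9, 10. ]), 14.0)) (35, (array([ 609.8, -265.4]), array([34.3,  8.8]), 14.0)) (40, (array([ 608.5, -265.9]), array([33.6,  8.6]), 14.0))
tan (291, 214, 13, 44) (2, (array([ 624.8, -295.1]), array([37.2,  9.8]), 12.3)) (35, (array([ 615.4, -294.9]), array([32.8,  8.7]), 12.3)) (40, (array([ 614. , -294.9]), array([32.1,  8.5]), 12.3))
pale (394, 268, 54, 36) (2, (array([ 647. , -181.9]), array([54.6, 27. ]), 86.2)) (35, (array([ 634.9, -195.1]), array([48.2, 23.9]), 86.2)) (40, (array([ 633.1, -197.1]), array([47.2, 23.4]), 86.2))
pale (198, 268, 54, 36) (2, (array([ 686.2, -344.5]), array([54.1, 27.1]), -59.0)) (35, (array([ 6
[... 792 characters left out ...]
(array([ 622.4, -278.5]), array([43.9, 31.9]), -5.2)) (40, (array([ 620.8, -278.8]), array([43. , 31.3]), -5.2))
pale (331, 202, 12, 14) (2, (array([ 594.7, -268.9]), array([10.9,  8.9]), 14.5)) (35, (array([ 588.9, -271.8]), array([9.6, 7.9]), 14.5)) (40, (array([ 588. , -272.2]), array([9.4, 7.7]), 14.5))
pale (293, 202, 13, 13) (2, (array([ 601.5, -298.5]), array([9.9, 9.7]), 13.6)) (35, (array([ 594.8, -297.9]), array([8.7, 8.6]), 13.6)) (40, (array([ 593.8, -297.8]), array([8.5, 8.4]), 13.6))
pale (325, 0, 73, 53) (2, (array([ 451.6, -287.3]), array([40.3, 40.2]), 54.5)) (35, (array([ 462.6, -288. ]), array([35.6, 35.5]), 54.5)) (40, (array([ 464.3, -288.1]), array([34.9, 34.8]), 54.5))
```

View pics/w4.png

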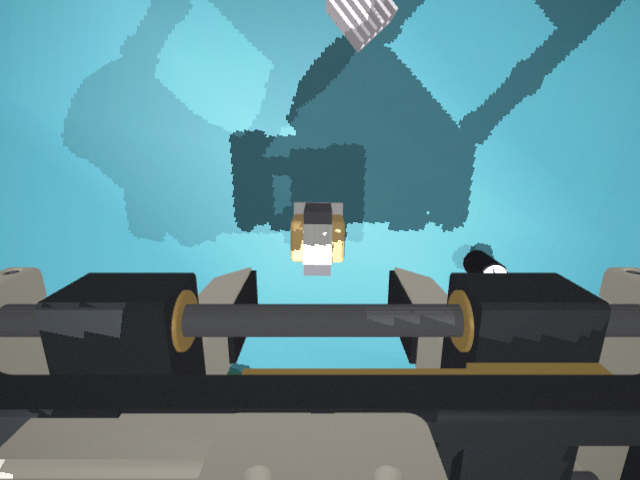

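The transformer at (317,240) is flanked by its two tan coil faces (297 and 338). That puts the centre at about (613,-279) mm and 39 mm across, so my first estimate was 7 mm off in y.

```bash
python3 to.py 613.5 -279 37 103.4;  python3 to.py 613.5 -279 147 103.4
```

```text
t 18.5 pos [ 614.  -274.3  147.2] jaw 103.7 q6 -2.34 F [-0.5  1.1 -1.1] open 64.3
shift [ 0.11   0.001 -0.005] twist [ 0.005  0.003 -0.004] rows 3.0
t 18.5 pos [ 614.  -274.3  147.2] jaw 103.7 q6 -2.34 F [-0.5  1.1 -1.1] open 64.3
shift [ 0.     0.002 -0.004] twist [ 0.005  0.003 -0.004] rows 1.0
```

```bash
python3 -m creep '[{"translation":[0.04,0.002,-0.005],"twist":[0.005,0.003,-0.004],"hand":70},{"translation":[0.08,0.001,-0.005],"twist":[0.005,0.003,-0.004],"hand":70},{"translation":[0.1,0.001,-0.005],"twist":[0.005,0.003,-0.004],"hand":70},{"translation":[0.11,0.001,-0.005],"twist":[0.005,0.003,-0.004],"hand":70},{"translation":[0.11,0.001,-0.005],"twist":[0.005,0.003,-0.004],"hand":70}]'; python3 to.py 613.5 -279 37 103.4
```

```text
time: 19.0
tool_pos: [0.6133, -0.2774, 0.036]
tool_rot: [0.64, 1.568, 2.446]
contact_force: [-0.2, -0.3, 0.4]
opening: 0.0643
t 19.0 pos [ 613.3 -277.4   36. ] jaw 103.5 q6 -2.35 F [-0.2 -0.3  0.4] open 64.3
shift [-0.001  0.    -0.002] twist [ 0.002  0.002 -0.001] rows 1.0
```

```bash
python3 -m creep '[{"translation":[-0.001,0,-0.0015],"twist":[0,0,0],"hand":30},{"translation":[-0.001,0,-0.0015],"twist":[0,0,0],"hand":30},{"translation":[-0.001,0,-0.0015],"twist":[0,0,0],"hand":30},{"translation":[-0.001,0,-0.0015],"twist":[0,0,0],"hand":30},{"translation":[-0.001,0,-0.0015],"twist":[0,0,0],"hand":30}]' 40; python3 -m creep '[{"translation":[-0.03,0,0],"twist":[0,0,0],"hand":30},{"translation":[-0.06,0,0],"twist":[0,0,0],"hand":30},{"translation":[-0.1,0,0],"twist":[0,0,0],"hand":30},{"translation":[-0.1,0,0],"twist":[0,0,0],"hand":30}]'; python3 to.py 588.5 219.6 140 102.2
```

```text
time: 19.5
tool_pos: [0.6141, -0.2791, 0.0382]
tool_rot: [0.078, 1.57, 1.884]
contact_force: [-0.3, 1.1, 6.1]
opening: 0.0398
time: 19.9
tool_pos: [0.6166, -0.2807, 0.1444]
tool_rot: [-2.306, 1.561, -0.5]
contact_force: [0.7, -0.4, -0.5]
opening: 0.0395
t 19.9 pos [ 616.6 -280.7  144.4] jaw 103.5 q6 -2.35 F [ 0.7 -0.4 -0.5] open 39.5
shift [ 0.002 -0.089  0.493] twist [ 0.023 -0.007  0.008] rows 11.0
```

```bash
python3 -m creep '[{"translation":[0,-0.089,0.493],"twist":[0.02,-0.007,0.008],"hand":30},{"translation":[0,-0.089,0.493],"twist":[0.02,-0.007,0.008],"hand":30},{"translation":[0,-0.089,0.493],"twist":[0.02,-0.007,0.008],"hand":30},{"translation":[0,-0.089,0.493],"twist":[0.02,-0.007,0.008],"hand":30},{"translation":[0,-0.089,0.493],"twist":[0.02,-0.007,0.008],"hand":30}]'; python3 to.py 588.5 219.6 140 102.2
```

```text
time: 20.4
tool_pos: [0.6001, -0.0277, 0.1391]
tool_rot: [1.112, 1.569, 2.898]
contact_force: [1.3, -0.3, -2.0]
opening: 0.0395
t 20.4 pos [600.1 -27.7 139.1] jaw 102.3 q6 -1.96 F [ 1.3 -0.3 -2. ] open 39.5
shift [-0.001 -0.041  0.244] twist [ 0.002  0.001 -0.002] rows 5.0
```

```bash
python3 -m creep '[{"translation":[-0.001,-0.041,0.244],"twist":[0,0,0],"hand":30},{"translation":[-0.001,-0.041,0.244],"twist":[0,0,0],"hand":30},{"translation":[-0.001,-0.041,0.244],"twist":[0,0,0],"hand":30},{"translation":[-0.001,-0.041,0.244],"twist":[0,0,0],"hand":30},{"translation":[-0.001,-0.041,0.244],"twist":[0,0,0],"hand":30}]';  python3 -m creep '[{"translation":[0,0,0],"twist":[0,0,0],"hand":30},{"translation":[0,0,0],"twist":[0,0,0],"hand":30}]'; python3 to.py 588.5 219.6 50 102.2
```

```text
time: 20.9
tool_pos: [0.5872, 0.2213, 0.1392]
tool_rot: [1.337, 1.567, 3.122]
contact_force: [1.2, -0.1, -1.9]
opening: 0.0397
time: 21.1
tool_pos: [0.5862, 0.2224, 0.1379]
tool_rot: [1.501, 1.565, -2.993]
contact_force: [0.6, -1.1, -1.9]
opening: 0.0397
t 21.1 pos [586.2 222.4 137.9] jaw 102.5 q6 -1.55 F [ 0.6 -1.1 -1.9] open 39.7
shift [ 0.088 -0.002 -0.003] twist [ 0.005  0.    -0.006] rows 2.0
```

```bash
python3 -m creep '[{"translation":[0.04,-0.002,-0.003],"twist":[0.005,0,-0.006],"hand":30},{"translation":[0.07,-0.002,-0.003],"twist":[0.005,0,-0.006],"hand":30},{"translation":[0.082,-0.002,-0.003],"twist":[0.005,0,-0.006],"hand":30},{"translation":[0.087,-0.002,-0.003],"twist":[0.005,0,-0.006],"hand":30},{"translation":[0.087,-0.002,-0.003],"twist":[0.005,0,-0.006],"hand":30}]'; python3 to.py 588.5 219.6 45 102.2
```

```text
time: 21.6
tool_pos: [0.5888, 0.219, 0.0511]
tool_rot: [-1.125, 1.57, 0.657]
contact_force: [0.3, -0.5, -1.4]
opening: 0.0399
t 21.6 pos [588.8 219.   51.1] jaw 102.1 q6 -1.55 F [ 0.3 -0.5 -1.4] open 39.9
shift [0.006 0.    0.001] twist [-0.001  0.     0.001] rows 1.0
```

```bash
python3 -m creep '[{"translation":[0.003,0,0],"twist":[0,0,0],"hand":30},{"translation":[0.0045,0,0],"twist":[0,0,0],"hand":30},{"translation":[0.006,0,0],"twist":[0,0,0],"hand":30},{"translation":[0.0065,0,0],"twist":[0,0,0],"hand":30},{"translation":[0.0065,0,0],"twist":[0,0,0],"hand":30}]'; python3 to.py 588.5 219.6 45 102.2
```

```text
time: 22.1
tool_pos: [0.5891, 0.2191, 0.0452]
tool_rot: [-1.391, 1.569, 0.392]
contact_force: [-0.4, -0.1, 2.0]
opening: 0.0399
t 22.1 pos [589.1 219.1  45.2] jaw 102.1 q6 -1.55 F [-0.4 -0.1  2. ] open 39.9
shift [0.    0.    0.001] twist [-0.001  0.     0.001] rows 1.0
```

```bash
python3 -m creep '[{"translation":[0.0005,0,0],"twist":[0,0,0],"hand":60},{"translation":[0,0,0],"twist":[0,0,0],"hand":60},{"translation":[0,0,0],"twist":[0,0,0],"hand":60},{"translation":[0,0,0],"twist":[0,0,0],"hand":60}]';  python3 -m creep '[{"translation":[-0.03,0,0],"twist":[0,0,0],"hand":60},{"translation":[-0.07,0,0],"twist":[0,0,0],"hand":60},{"translation":[-0.12,0,0],"twist":[0,0,0],"hand":60},{"translation":[-0.14,0,0],"twist":[0,0,0],"hand":60}]'; python3 -m creep '[{"translation":[0,0.1,-0.25],"twist":[0,0,0],"hand":60},{"translation":[0,0.1,-0.25],"twist":[0,0,0],"hand":60},{"translation":[0,0.1,-0.25],"twist":[0,0,0],"hand":60},{"translation":[0,0.1,-0.25],"twist":[0,0,0],"hand":60},{"translation":[0,0.1,-0.25],"twist":[0,0,0],"hand":60}]'
python3 -m creep '[{"translation":[0,0.05,-0.1],"twist":[0,0,0],"hand":60},{"translation":[0,0.05,-0.1],"twist":[0,0,0],"hand":60},{"translation":[0,0.05,-0.1],"twist":[0,0,0],"hand":60}]'
python3 - <<'E'
from h import *
a=robot.read_camera("top");b=robot.read_camera("side")
cv2.imwrite("pics/end.png",np.hstack([cv2.resize(a[165:310,155:295],(400,414)),cv2.resize(b[120:240,245:395],(400,414),)]))
cv2.imwrite("pics/endfull.png",a); cv2.imwrite("pics/endside.png",b)
E
```

```text
time: 22.5
tool_pos: [0.5891, 0.2192, 0.0452]
tool_rot: [-1.411, 1.569, 0.372]
contact_force: [1.0, -0.1, 0.2]
opening: 0.0551
time: 22.9
tool_pos: [0.5906, 0.2196, 0.1905]
tool_rot: [-1.521, 1.562, 0.262]
contact_force: [-0.4, 0.7, -0.1]
opening: 0.0548
time: 23.4
tool_pos: [0.5478, -0.0293, 0.1894]
tool_rot: [-1.54, 1.561, 0.243]
contact_force: [1.1, -0.7, 0.1]
opening: 0.0549
time: 23.7
tool_pos: [0.5189, -0.1418, 0.189]
tool_rot: [-1.678, 1.562, 0.101]
contact_force: [-0.2, 1.0, 0.5]
opening: 0.0551
```

View pics/end.png

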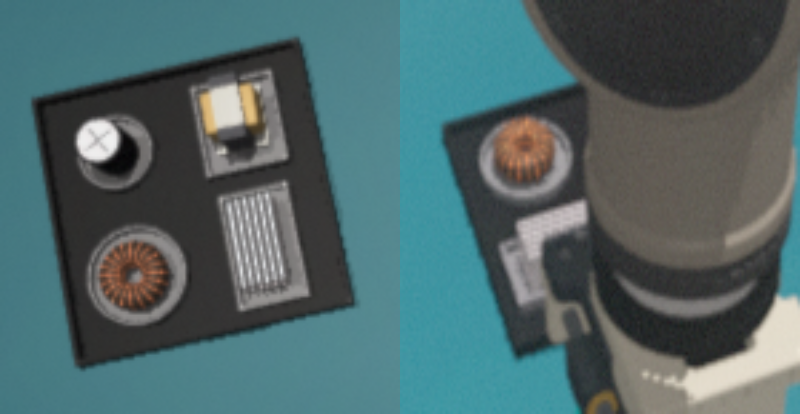

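View pics/endside.png

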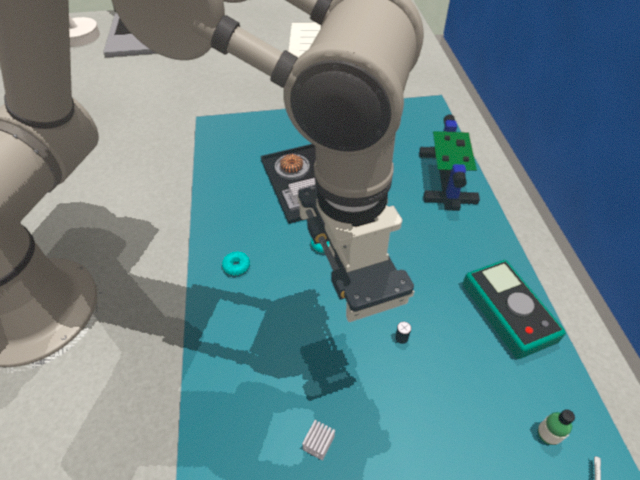

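All four parts sit in their own pockets. The small cap at (404,330) and short sink at (318,440) look unmoved. I'll check the numbers next.

```bash
python3 - <<'E'
from h import *
im=cv2.imread("pics/endfull.png"); hsv=cv2.cvtColor(im,cv2.COLOR_BGR2HSV)
V=hsv[...,2]; lo=hsv[...,1]<60
def f(nm,m,z,box):
    k=np.zeros(m.shape,np.uint8); x0,y0,x1,y1=box; k[y0:y1,x0:x1]=m[y0:y1,x0:x1]
    k=cv2.morphologyEx(k,cv2.MORPH_CLOSE,np.ones((3,3)))
    for c in cv2.findContours(k,cv2.RETR_EXTERNAL,cv2.CHAIN_APPROX_NONE)[0]:
        if cv2.contourArea(c)>20: print(nm,rect(ray("top",c[:,0],z)))
cop=(hsv[...,0]<28)&(hsv[...,1]>80)&(V>60)
f("cap 568,312",lo&(V>185),.049,(175,195,215,240))
f("choke 475.6,291.5",cop,.021,(180,235,230,285))
f("sink 495.7,199.5",lo&(V>170),.035,(228,225,268,280))
f("trafo 588.5,219.6",cop,.042,(215,180,265,235))
b=cv2.imread("pics/endside.png").astype(int); a=cv2.imread("pics/side0.png").astype(int)
for nm,(x0,y0,x1,y1) in dict(cs=(392,318,416,345),ss=(300,418,338,462)).items():
    g=lambda i:cv2.moments(((i[y0:y1,x0:x1].min(2)>130)).astype(np.uint8),True)
    print(nm,[(round(m["m10"]/m["m00"]+x0,1),round(m["m01"]/m["m00"]+y0,1)) for m in (g(a),g(b))])
s=robot.observe();print(s["time"],s["contact_force"])
E
```

```text
cap 568,312 (array([568.7, 313.5]), array([27.7, 27. ]), 2.5)
choke 475.6,291.5 (array([474.4, 291.6]), array([48.9, 45.9]), 89.2)
sink 495.7,199.5 (array([496.6, 200.7]), array([63. , 30.3]), 11.8)
trafo 588.5,219.6 (array([586.7, 235.6]), array([35.4,  7.4]), 11.7)
trafo 588.5,219.6 (array([592.3, 203.6]), array([38. , 12.5]), 12.4)
cs [(404.0, 327.1), (403.9, 327.1)]
ss [(318.4, 437.4), (318.1, 438.6)]
23.8 [0.28468269 0.15706396 0.25815989]
```

```bash
python3 -c "
from cell import robot
print(robot.hand_in())"
```

```text
the job is handed in; nothing more can be done
None
```

I placed all four parts in their own pockets and handed the job in at about 24 s of the 102 s allowed. Each part was lowered until it touched the pocket floor, then released. `hand_in` reports no verdict, so I don't have the official result.

- **Position (final top view):** the parts are about 0–2 mm from their measured pocket centres, against a limit of 14 mm. The sink and transformer lie at about 12°, in line with their pockets.
- **Height:** at release the tool stood about 7 mm higher than when it gripped each part. That matches the 7 mm pocket floor above the bench, and I felt light contact (about 2–7 N) before each release.
- **Look-alikes:** the small capacitor did not shift visibly in the side view. The short heat sink's centroid moved about 1 pixel, probably because of the arm's shadow.
- **Gripper:** it was open, clear of everything and at about 0.19 m height when I handed in.
- **Not confirmed:** the arm blocked the side view of the capacitor and transformer, so I judged their uprightness from the top view only.
- **Disagreement:** my first estimate of the transformer's position was 7 mm off in y. The wrist camera showed this and I corrected it before gripping.

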